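# Change over a block heater, hook up its splash guard and switch it on

### The job

Change over the block heater and start it: lift the plain block out of its well and stand it upright on the bench, and set every drilled block that lies on the bench into a well of its own, large holes to the control-box side, shuffling it about until it drops over the locating rails fully home. Then lift the clear splash guard until both its pawls have gone past the upper rungs, let it down so that it hangs on them, and last of all switch the heater on at the rocker. Leave the timer, the bottle and the beaker where they stand.

Things in the scene. Friction and masses are not known exactly. Their poses are not given: they have to be found in the camera images.
- heater: block heater fixed to the bench: aluminium core 117 (x) by 247 (y), 70 mm high, with three open wells in a row along y; white control box 121 x 70, 70 mm high, joined to its +y end. Origin at bench height under the middle of the middle well; x away from the splash guard (which is on the side toward the robot), y toward the control box, z up. The wells' middles are at y +77, 0, -77 mm
- bay_0 (a point): middle of the floor of the well next to the control box. Axes as the heater's. Every well is 93 mm (x) by 69 mm (y) and 45 mm deep: floor 25 mm, rim 70 mm above the bench; 8 mm walls between wells
- bay_1 (a point): same of the middle well. On each well's floor are two steel locating rails along x, 60 mm long, 8 wide, 9 high: nominally at y +19 and -8 mm from the well's middle, but each pair is screwed down through slotted holes and stands up to 4 mm to either side of that in y
- bay_2 (a point): same of the well farthest from the control box
- block_0: drilled heating block of aluminium, 84 (x) by 60 (y) by 48 mm high, about 0.45 kg. Origin: centre of its underside; z up. Lifting handle on top: black bar 64 long (x), 14 wide (y), 12 mm high, over the middle, its own middle 78 mm above the underside (top 84), on two 10 mm pillars at x +-24. Three large holes along its +y side, five small along -y. There are 2 or 3 such blocks; an absent one reads None
- block_1: drilled block like block_0; any fits any well. Two slots run along x under each block, 11.5 wide, 11 mm deep, at y +19 and -8 mm, so it goes home only with its y along the heater's y. A slot leaves 1.75 mm on either side of a rail, the well 4.5 mm on every side of the block. Home, its underside lies on the well floor, 25 mm above the bench; off the rails' line it rides 9 mm higher
- block_2: drilled block like block_0 and block_1
- plain_block: plain block: same make, size, slots and handle as block_0 but without holes in its top; at the start it stands fully home in one of the wells
- guard (a joint): height of the clear splash guard (m): 0 down, as it starts; 0.035 hanging on the lower rungs, 0.070 on the upper; 0.092 end of travel. It slides straight up along the heater's front, 0.5 kg, and sinks when let go unless its pawls hold. Rising, a pawl tips at a rung and drops back once the guard is about 13 mm above where it will hang; then let down, it rests on the rung
- guard_grip (a point): middle of the guard's grip: black bar on its top edge, 90 mm long (heater y), 14 thick (heater x), 22 high; below it a 10 mm thick rail. At heater x -68, y 0 mm, 118 mm above the bench when down; rises with the guard. Axes as the heater's. Ladders 115 mm high with the rungs stand at the guard's ends, heater x -75, y +-142 mm
- pawl_left (a joint): tilt of the steel gravity pawl at the control-box end of the guard (rad): 0 level (at rest, or hanging on a rung), up to about 0.8 while pushed past a rung
- pawl_right (a joint): the same for the pawl at the other end of the guard
- power_switch (a joint): rocker switch on the control box (rad): 0 off, as it starts; 0.35 fully on; stays where it is left. A black plate 46 mm (heater x) by 24 mm that tips about its middle: pressing down the raised half nearest the guard switches it on, some 6 mm of travel there at about 3 N
- switch_press (a point): where to press the rocker: top middle of its half nearest the guard, about 82 mm above the bench while off, 76 mm when on
- timer: bystander: white lab timer lying flat in front of the heater, 60 x 66 x 22 mm, origin under its middle
- bottle: bystander: small screw-cap bottle, 50 mm thick, 88 mm high, behind the heater, origin under its middle
- beaker: bystander: glass beaker, 52 mm wide, 68 mm high, behind the heater, origin under its middle

How it is judged:
By the outcome, as a careful person would: the job done as asked, in the order asked, and still so for the second after the job is handed in, with the robot touching nothing.
Of block_0, block_1, block_2 only 2 to 3 are there at a start; the rules pass over those that are not, and their reading is None.
At some moment in a run one of block_0, block_1, block_2 may be knocked a few centimetres aside while the robot is not near it.
Once in a run the grip may slacken for a moment while it holds something.
It also fails if it takes over 210 s, if anything falls off the work surface, if the arm or the gripper's body presses on something with over 40 N, if the wrist force passes 120 N, or if a joint passes its speed limit or range.

### The arm

A 6-joint arm with a two-finger parallel gripper is mounted at the origin on a cart in front of the work surface, level with it; the furniture and walls round the work are solid. World frame = base frame: x ahead of the robot, y to its left, z up, the work surface at z = 0. Lengths are in mm, angles in rad, forces in N, time in s.
With the tool pointing down it reaches from about 275 to 1000 mm from the base axis. Payload 8.4 kg.
Tool frame: the origin (TCP) lies on the centre line of the jaws, within the pads' length; the fingertips stand r.tip_reach ahead of it and the grasp point (between the pads) lies 11 mm behind it (r.tip_reach is the distance from the TCP to the fingertips, in mm); z points along the fingers, y is the line along which they close (so a half turn about z gives the same grasp; the last joint's range is limited). The gripper opens to 85 mm and grips with 20 to 120 N. Pads are 22 mm wide; open, the fingers measure 114 mm over their backs; the gripper's body (76 mm by 85 mm) begins 54 mm behind the grasp point. The pads swing forward as they close: fully open they stand 13 mm farther back than shut.
Start: joints at [1.167, 0.353, 1.633, -0, 1.155, -0.002], TCP at [244.421, 575.227, 239.281] pointing down, gripper open.
Joint ranges: [-2.63, 2.63], [-0.92, 2.1], [0.06, 2.66], [-1.3, 4.44], [0, 2.69], [-3.02, 3.02]. Speed limits (rad/s): [2.22, 2.22, 2.79, 3.14, 3.14, 3.14].

### API

Orientations are given as [roll, pitch, yaw] about the fixed x, y, z axes, in that order (R = Rz(yaw) Ry(pitch) Rx(roll)).
In Python, from rig import r gives the robot as it stands.
- The arm moves only by the tool carry_out, never from a script. Its argument "targets" is a list of rows, each an object with "dp": the shift along the tool's x, y, z in mm, a list of three; "yaw": the turn about the tool's z in degrees. A call has 1 to 12 rows; each row is the pose to reach, as a shift and turn from the pose commanded when the call began, along the tool's axes at that moment; what a row does not reach only later rows make up. A row lasts 1/8 s, in which the tool goes at most 62.5 mm and 10.7 degrees, less where a joint would pass 70% of its speed; a pose out of reach is approached as far as the arm can. A call with a gripper value outside its range is refused whole. "fingers" is the opening, from -1 (shut) to 1 (fully open), so that 0 is half open, set as the call begins (left out, the last holds). The fingers move at their own pace and stop on an object; "grip_force" is the grip in N (left out, the last holds). Time passes only in rows, so rows that repeat a pose let the fingers close. It gives the time, the measured TCP pose, the force, the opening and the grip force at its end, in the units of the state.
- r.sense(): the state, without advancing time (a new reading comes with each control period).
- r.grab_frame(name): name is "side" or "top" or "wrist"; returns the picture (480x640x3 uint8, red, green, blue); there is no depth.
- r.get_calibration(name): a dict with "fx", "fy", "cx", "cy" (pixels), "dist_coeffs" ([k1, k2, p1, p2, k3] as OpenCV has them; the pictures are not rectified), "rvec" (rotation vector, rad) and "tvec" (3), from world to camera coordinates, as OpenCV has them. Camera axes: x right, y down, z forward; pixel columns grow to the right and rows downward; lengths in mm; the calibration is good to about 2 mm. A picture is of the moment at which its call begins: read the wrist's pose just before it. get_calibration takes no time and is no camera call; for the wrist camera it gives the pose at the moment of the call.
- r.sign_off(): hands the job in; it is judged then, once.
The state is a dict: "clock": time; "qpos": joint angles; "qvel": joint speeds; "joint_efforts": joint torques, N m; "eef_pos": TCP position; "tcp_rot": TCP orientation; "contact_force": force on the tool from outside, world axes, zero at the start; "wrist_torque": the same for the moment, N m; "opening": opening from 0.0 (shut) to 1.0 (fully open); "grasp_force": force on a finger pad.
Only numpy, scipy, OpenCV 4.12 (cv2) and the standard library are available. Lean on these libraries where they do the work, as an engineer would, in place of code of your own. Each camera call takes 0.05 s, during which the arm holds its last target. There are 200 camera calls.

## Working session

There is one attempt and no reset: what is moved stays moved. The work goes in short steps, Python scripts to look and compute and a tool call to move; the robot and the scene stay as the last step left them, time stands still between calls to the robot, and variables do not carry over. Pictures are saved under pics/ and viewed, at most 14 in all, crops included, and the job is handed in when it is done.

Besides the shell and the picture viewer there is one more tool, called as a command line: name --argument value ..., lists and objects as JSON in quotes. carry_out: Moves the arm, as the interface text tells. Its arguments: {"type":"object","properties":{"targets":{"type":"array","items":{"type":"object","properties":{"dp":{"type":"array","items":{"type":"number"}},"yaw":{"type":"number"}}}},"fingers":{"type":"number"},"grip_force":{"type":"number"}},"required":["targets"]}

```bash
ls; mkdir -p pics; python3 - <<'E'
from rig import r
import cv2
print(r.sense()); print(r.tip_reach)
for n in("top","side","wrist"):
    c=r.get_calibration(n); print(n,c)
    cv2.imwrite(f"pics/{n}0.png",r.grab_frame(n)[:,:,::-1])
E
```

```text
pics
{'clock': 0.0, 'qpos': array([ 1.16660396e+00,  3.53608146e-01,  1.63417038e+00, -2.38976554e-05,
        1.15518022e+00, -2.38200624e-03]), 'qvel': array([-0.00067249, -0.00043632, -0.00018049, -0.00015147,  0.00121661,
       -0.00083889]), 'joint_efforts': array([ 8.73891058e-04, -6.05267715e+01, -3.42047954e+01,  2.46215104e-04,
        9.58372140e-03,  8.49311341e-07]), 'eef_pos': array([244.2367854 , 574.78400361, 238.5711419 ]), 'tcp_rot': array([-3.14022652e+00,  1.85959053e-05,  2.73979197e+00]), 'contact_force': array([0.68767664, 0.38694649, 0.01113264]), 'wrist_torque': array([-0.01470944, -0.02283271,  0.02155745]), 'grasp_force': 0.0, 'opening': 1.0019696708065435}
8.0
top {'fx': 620.2820251847565, 'fy': 620.2820251847565, 'cx': 318.822965729146, 'cy': 235.99474084957245, 'dist_coeffs': array([-0.11972856,  0.        ,  0.        ,  0.        ,  0.        ]), 'rvec': array([ 2.08764728, -2.12284919,  0.2451511 ]), 'tvec': array([  32.80255107,  589.12136469, 1211.35338184])}
side {'fx': 575.7451255484018, 'fy': 575.7451255484018, 'cx': 321.9977414244305, 'cy': 238.42322657301588, 'dist_coeffs': array([-0.08180435,  0.        ,  0.        ,  0.        ,  0.        ]), 'rvec': array([ 0.03828027, -2.77973906,  1.39066507]), 'tvec': array([ 547.24390807,   62.71963202, 1166.03909672])}
wrist {'fx': 389.8745513511306, 'fy': 389.8745513511306, 'cx': 321.77408710420855, 'cy': 240.18983250913246, 'dist_coeffs': array([-0.08176908,  0.        ,  0.        ,  0.        ,  0.        ]), 'rvec': array([-2.42774577, -1.60712031, -0.21400937]), 'tvec': array([-624.20553487,  -34.02081243,  378.53133058])}
```

View pics/top0.png

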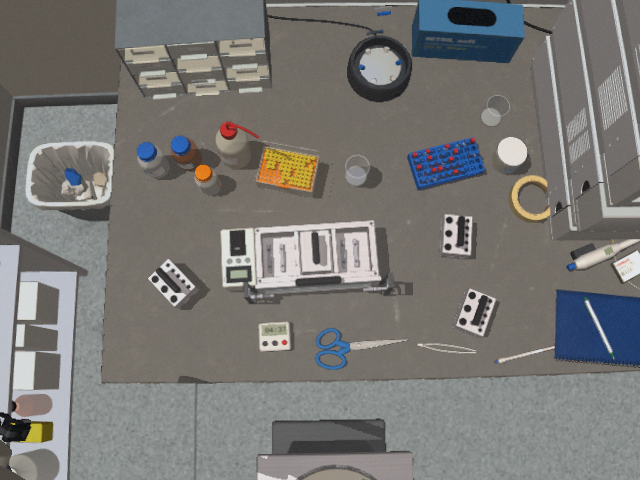

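View pics/side0.png

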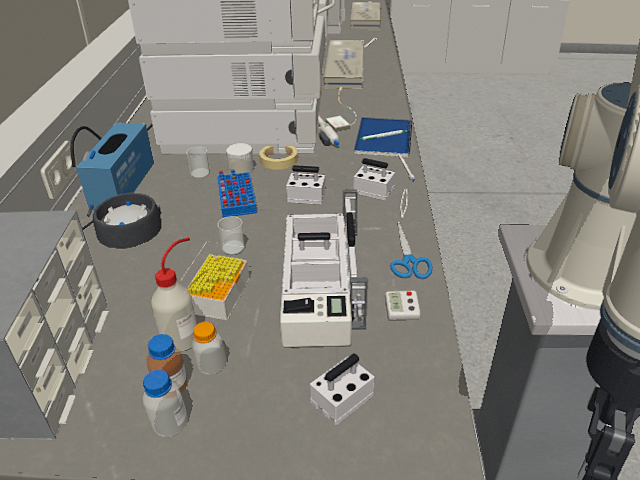

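The top view shows the heater at about (315,255), with its control box to the left at (238,255) and the plain block in the middle well. The drilled blocks are at about (172,283), (458,236) and (477,312), and the timer is at (275,337). Next I'll measure these positions.

```bash
cat > h.py <<'E'
import cv2, numpy as np
from rig import r
def cast(c,px,z):
    K=np.array([[c['fx'],0,c['cx']],[0,c['fy'],c['cy']],[0,0,1]])
    u=cv2.undistortPoints(np.array(px,float).reshape(-1,1,2),K,c['dist_coeffs']).reshape(-1,2)
    R=cv2.Rodrigues(c['rvec'])[0]; o=-R.T@c['tvec']
    d=np.c_[u,np.ones(len(u))]@R
    return o+d*((z-o[2])/d[:,2])[:,None]
def proj(c,P):
    K=np.array([[c['fx'],0,c['cx']],[0,c['fy'],c['cy']],[0,0,1]])
    return cv2.projectPoints(np.array(P,float).reshape(-1,1,3),c['rvec'],c['tvec'],K,c['dist_coeffs'])[0].reshape(-1,2)
E
python3 - <<'E'
from h import *
im=cv2.imread('pics/top0.png'); c=r.get_calibration('top')
g=im.max(axis=2)
for nm,(x0,y0,x1,y1) in dict(L=(150,260,200,310),A=(440,212,478,260),B=(455,288,500,338),P=(305,228,330,270),grip=(275,276,390,292)).items():
    m=(g[y0:y1,x0:x1]<55).astype(np.uint8)
    cs,_=cv2.findContours(m,0,1)
    for k in sorted(cs,key=cv2.contourArea)[::-1][:1]:
        rc=cv2.minAreaRect(k); b=cv2.boxPoints(rc)+[x0,y0]
        z=84 if nm!='grip' else 129
        w=cast(c,b,z); ctr=w.mean(0)
        e=[w[1]-w[0],w[2]-w[1]]; e=max(e,key=np.linalg.norm)
        print(nm,rc,'ctr',ctr.round(1),'len',np.linalg.norm(e).round(1),'ang',np.degrees(np.arctan2(e[1],e[0])).round(1))
for n,box in dict(heater=(215,210,415,310),).items():
    x0,y0,x1,y1=box; cv2.imwrite('pics/z1.png',cv2.resize(im[y0:y1,x0:x1],None,fx=4,fy=4,interpolation=2))
tiles=[cv2.resize(im[y:y+60,x:x+60],(260,260),interpolation=2) for x,y in((142,253),(428,206),(447,282))]
cv2.imwrite('pics/z2.png',np.hstack(tiles))
E
```

```text
L ((17.930187225341797, 19.605661392211914), (30.407608032226562, 4.975790500640869), 47.48955535888672) ctr [500.6 328.3  84. ] len 63.4 ang -136.8
A ((20.58490753173828, 18.547170639038086), (5.99433708190918, 29.102941513061523), 2.4895527362823486) ctr [ 592.5 -267.8   84. ] len 61.6 ang -6.3
B ((24.40303611755371, 21.96627426147461), (6.077631950378418, 30.05963897705078), 19.179006576538086) ctr [ 428.9 -295.3   84. ] len 61.2 ang -23.0
grip ((106.75001525878906, 5.75), (2.1213202476501465, 4.242640495300293), 45.0) ctr [482.8 -96.3 129. ] len 8.3 ang -46.4
```

View pics/z1.png

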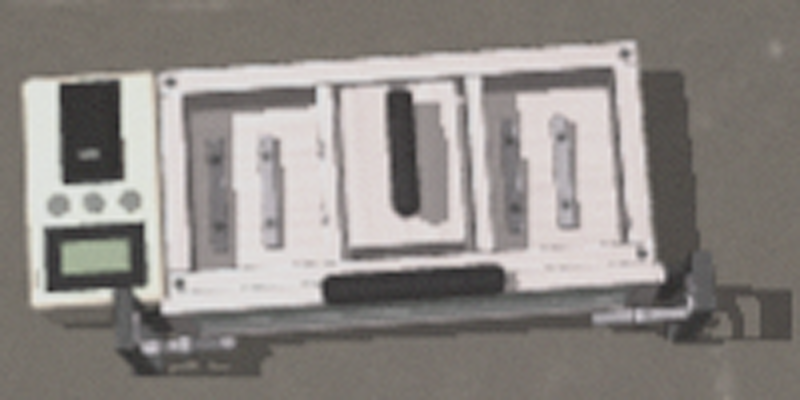

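View pics/z2.png

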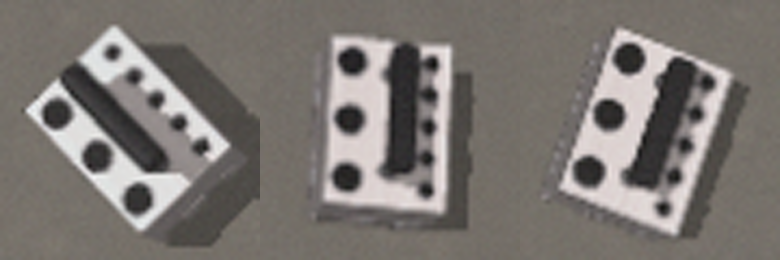

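The heater axes line up roughly with the world axes. All three drilled blocks already have their large holes facing +y, and the rails show in both outer wells. Next I'll work out the heater frame and the rail offsets.

```bash
cat >> h.py <<'E'
def move(x,y,z,yaw):
    """shift/turn from measured pose to TCP (x,y,z), tool x at world yaw deg (mod 180)"""
    s=r.sense(); p=s['eef_pos']; a=s['tcp_rot'][2]
    R=cv2.Rodrigues(np.array([0,0,a]))[0]@np.diag([1,-1,-1])
    t=(np.degrees(a)-yaw+90)%180-90
    print('t',round(s['clock'],1),'pos',p.round(1),'yaw',np.degrees(a).round(1),'q6',s['qpos'][5].round(2),'-> dp',(R.T@(np.array([x,y,z])-p)).round(1),'yaw',round(t,1),
      'F',s['contact_force'].round(1),'open',round(s['opening'],3),'gf',round(s['grasp_force'],1))
E
python3 - <<'E'
from h import *
c=r.get_calibration('top')
f=lambda pts,z: cast(c,np.array(pts)/4+[215-.375,210-.375],z)
k=f([(160,76),(636,43),(660,280),(166,312)],70); print(k.round(1))
print(np.linalg.norm(k-np.roll(k,1,0),axis=1).round(1))
yv=(k[0]-k[1]+k[3]-k[2])[:2]; yaw=np.arctan2(-yv[0],yv[1]); print('yaw',np.degrees(yaw))
o=k.mean(0)[:2]; print('origin from corners',o)
ex=np.array([np.cos(yaw),np.sin(yaw)]); ey=np.array([-ex[1],ex[0]])
toH=lambda P:np.c_[(P[:,:2]-o)@ex,(P[:,:2]-o)@ey].round(1)
print('screws',toH(f([(170,82),(627,54),(178,285),(642,254)],70)).tolist())
print('plain handle',toH(f([(400,90),(407,215)],109)).tolist())
print('rail',toH(f([(215,190),(269,190),(512,177),(565,172)],34)).tolist())
print('grip',toH(f([(325,288),(504,280)],129)).tolist())
print('rocker',toH(f([(60,85),(120,82),(125,180),(67,183)],80)).tolist())
print('spots',cast(c,[(150,345),(190,350),(275,337),(172,283)],0).round(0).tolist())
E
```

```text
[[606.5 155.   70. ]
 [620.1 -91.   70. ]
 [496.1 -98.6  70. ]
 [483.9 151.4  70. ]]
[122.7 246.4 124.2 250.3]
yaw 2.978274136339309
origin from corners [551.66205666  29.20463456]
screws [[57.8, 117.8], [56.6, -118.4], [-48.0, 118.8], [-48.2, -116.8]]
plain handle [[36.3, 0.5], [-27.0, 1.3]]
rail [[6.8, 99.9], [4.9, 71.6], [3.1, -56.1], [3.9, -84.1]]
grip [[-63.6, 43.4], [-65.6, -42.9]]
rocker [[57.6, 173.3], [57.1, 142.6], [5.9, 142.2], [6.3, 171.7]]
spots [[375.0, 383.0, 0.0], [364.0, 297.0, 0.0], [389.0, 118.0, 0.0], [506.0, 339.0, 0.0]]
```

```bash
python3 - <<'E'
from h import *
move(556,30,190,3)
E
```

```text
t 0.1 pos [244.3 574.9 238.7] yaw 157.0 q6 -0.0 -> dp [-500.  -379.6   48.7] yaw -26.0 F [0.8 0.1 0.2] open 1.001 gf 0.0
```

carry_out --targets '[{"dp": [-40,-30,4],"yaw": -2},{"dp": [-80,-61,8],"yaw": -5},{"dp": [-125,-95,12],"yaw": -8},{"dp": [-170,-129,16],"yaw": -11},{"dp": [-215,-163,21],"yaw": -14},{"dp": [-260,-197,25],"yaw": -17},{"dp": [-305,-231,30],"yaw": -20},{"dp": [-350,-265,34],"yaw": -22},{"dp": [-400,-303,39],"yaw": -24},{"dp": [-450,-341,44],"yaw": -26},{"dp": [-500,-380,48],"yaw": -26},{"dp": [-500,-380,48],"yaw": -26}]' --fingers 0.2

```text
clock: 1.65
eef_pos: [557.4, 26.4, 190.8]
tcp_rot: [-3.141, 0.0, -3.094]
contact_force: [-0.4, 0.4, -1.6]
opening: 0.604
grasp_force: 0.0
```

```bash
python3 - <<'E'
from h import *
move(556,30,190,3)
cv2.imwrite('pics/w1.png',r.grab_frame('wrist')[:,:,::-1])
move(556,30,190,3)
E
```

```text
t 1.6 pos [557.4  26.4 190.8] yaw -177.3 q6 -1.57 -> dp [1.2 3.6 0.8] yaw -0.3 F [-0.4  0.4 -1.6] open 0.604 gf 0.0
t 1.7 pos [556.4  28.1 190.8] yaw -177.2 q6 -1.57 -> dp [0.3 1.9 0.8] yaw -0.2 F [ 0.6 -0.2  0.7] open 0.602 gf 0.0
```

View pics/w1.png

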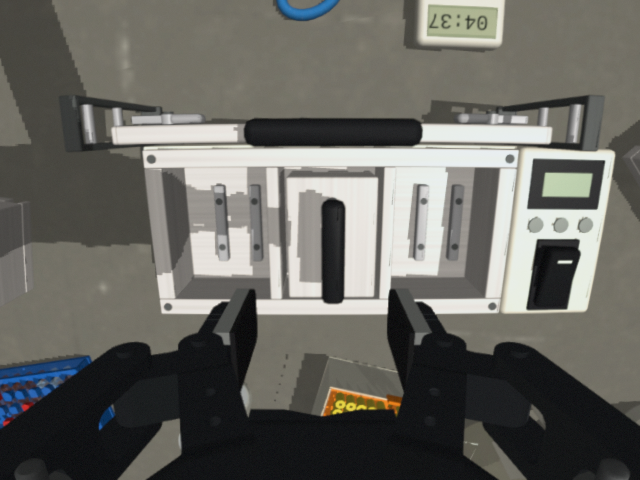

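The wrist view shows the whole heater: core screws at (151,159), (510,158), (168,307) and (492,307), rails at columns 221/256 and 422/457, and the plain handle from (333,202) to (333,300).

```bash
python3 - <<'E'
from h import *
c=r.get_calibration('wrist')
s=cast(c,[(151,159),(510,158),(168,307),(492,307)],70)
o=s.mean(0)[:2]; yv=(s[1]-s[0]+s[3]-s[2])[:2]; yaw=np.arctan2(-yv[0],yv[1]); print('origin',o.round(1),'yaw',np.degrees(yaw).round(2))
ex=np.array([np.cos(yaw),np.sin(yaw)]); ey=np.array([-ex[1],ex[0]])
H=lambda px,z:((lambda P:np.c_[(P[:,:2]-o)@ex,(P[:,:2]-o)@ey].round(1).tolist())(cast(c,px,z)))
print('screws',H([(151,159),(510,158),(168,307),(492,307)],70))
print('rails',H([(221,223),(256,223),(422,223),(457,223)],34))
print('handle',H([(334,202),(333,300)],109), 'grip',H([(246,131),(421,131)],129))
print('wellrims0',H([(390,230),(500,230)],70),'rim2',H([(150,230),(270,230)],70))
print('rocker near-guard half',H([(560,257)],82), H([(540,244),(578,248),(567,307),(532,304)],80))
move(o[0],o[1],92,np.degrees(yaw))
E
```

```text
origin [556.1  34.3] yaw 2.87
screws [[-52.7, -118.0], [-53.2, 117.8], [52.7, -117.6], [53.2, 117.7]]
rails [[-1.4, -83.7], [-1.3, -56.6], [-1.2, 71.2], [-1.2, 98.7]]
handle [[-30.2, 0.8], [29.4, 0.6]] grip [[-68.9, -43.2], [-69.0, 42.7]]
wellrims0 [[-4.4, 40.1], [-4.4, 116.4]] rim2 [[-4.8, -123.9], [-4.5, -41.1]]
rocker near-guard half [[11.4, 155.5]] [[2.8, 140.9], [5.7, 169.0], [49.6, 168.9], [46.7, 141.9]]
t 1.7 pos [556.4  28.1 190.8] yaw -177.2 q6 -1.57 -> dp [ 0.   6.2 98.8] yaw -0.1 F [ 0.6 -0.2  0.7] open 0.602 gf 0.0
```

carry_out --targets '[{"dp": [0,2,30],"yaw": 0},{"dp": [0,2,60],"yaw": 0},{"dp": [0,2,80],"yaw": 0},{"dp": [0,2,98],"yaw": 0},{"dp": [0,2,98],"yaw": 0},{"dp": [0,2,98],"yaw": 0}]'

```text
clock: 2.45
eef_pos: [556.2, 32.3, 93.9]
tcp_rot: [3.142, 0.001, -3.089]
contact_force: [0.5, -0.3, 0.4]
opening: 0.604
grasp_force: 0.0
```

carry_out --targets '[{"dp": [0,0,0],"yaw": 0},{"dp": [0,0,0],"yaw": 0},{"dp": [0,0,0],"yaw": 0},{"dp": [0,0,0],"yaw": 0},{"dp": [0,0,0],"yaw": 0},{"dp": [0,0,0],"yaw": 0}]' --fingers -1 --grip_force 60

```text
clock: 3.2
eef_pos: [556.3, 32.3, 94.0]
tcp_rot: [3.141, 0.001, -3.09]
contact_force: [-1.7, 2.6, 6.7]
opening: 0.15
grasp_force: 59.1
```

```bash
python3 - <<'E'
from h import *
move(556,30,180,3)
E
```

```text
t 3.2 pos [556.3  32.3  94. ] yaw -177.0 q6 -1.57 -> dp [  0.4  -2.2 -86. ] yaw -0.0 F [-1.7  2.6  6.7] open 0.15 gf 59.1
```

carry_out --targets '[{"dp": [0,0,-10],"yaw": 0},{"dp": [0,0,-25],"yaw": 0},{"dp": [0,0,-45],"yaw": 0},{"dp": [0,0,-70],"yaw": 0},{"dp": [0,0,-95],"yaw": 0},{"dp": [0,0,-115],"yaw": 0},{"dp": [0,0,-125],"yaw": 0},{"dp": [0,0,-130],"yaw": 0},{"dp": [0,0,-130],"yaw": 0}]'

```text
clock: 4.32
eef_pos: [555.7, 31.9, 223.1]
tcp_rot: [-3.142, -0.0, -3.09]
contact_force: [0.2, 0.2, -5.7]
opening: 0.15
grasp_force: 59.1
```

carry_out --targets '[{"dp": [8,12,0],"yaw": 0},{"dp": [25,39,0],"yaw": 0},{"dp": [47,73,0],"yaw": 0},{"dp": [69,107,0],"yaw": 0},{"dp": [91,141,0],"yaw": 0},{"dp": [113,175,0],"yaw": 0},{"dp": [135,209,0],"yaw": 0},{"dp": [155,240,0],"yaw": 0},{"dp": [168,260,0],"yaw": 0},{"dp": [172,267,0],"yaw": 0},{"dp": [172,267,0],"yaw": 0}]'

```text
clock: 5.7
eef_pos: [369.7, 289.7, 223.0]
tcp_rot: [-3.141, -0.001, -3.088]
contact_force: [-0.2, -1.0, -5.1]
opening: 0.146
grasp_force: 59.1
```

```bash
python3 - <<'E'
from h import *
move(370,290,71,3)
E
```

```text
t 5.7 pos [369.7 289.7 223. ] yaw -177.0 q6 -0.96 -> dp [ -0.3   0.3 152. ] yaw 0.0 F [-0.2 -1.  -5.1] open 0.146 gf 59.1
```

carry_out --targets '[{"dp": [0,0,25],"yaw": 0},{"dp": [0,0,60],"yaw": 0},{"dp": [0,0,95],"yaw": 0},{"dp": [0,0,120],"yaw": 0},{"dp": [0,0,138],"yaw": 0},{"dp": [0,0,144],"yaw": 0},{"dp": [0,0,149],"yaw": 0},{"dp": [0,0,153],"yaw": 0},{"dp": [0,0,153],"yaw": 0}]'

```text
clock: 6.82
eef_pos: [370.4, 289.7, 70.5]
tcp_rot: [3.141, 0.0, -3.09]
contact_force: [0.1, -0.1, -4.6]
opening: 0.143
grasp_force: 63.8
```

carry_out --targets '[{"dp": [0,0,0],"yaw": 0},{"dp": [0,0,0],"yaw": 0},{"dp": [0,0,0],"yaw": 0},{"dp": [0,0,0],"yaw": 0}]' --fingers 0.2

```text
clock: 7.32
eef_pos: [370.4, 289.8, 70.5]
tcp_rot: [3.141, 0.0, -3.09]
contact_force: [-0.7, 0.5, -1.4]
opening: 0.6
grasp_force: 0.0
```

carry_out --targets '[{"dp": [0,0,-20],"yaw": 0},{"dp": [0,0,-50],"yaw": 0},{"dp": [0,0,-85],"yaw": 0},{"dp": [0,0,-110],"yaw": 0},{"dp": [0,0,-120],"yaw": 0}]'

```text
clock: 7.95
eef_pos: [370.8, 290.1, 191.6]
tcp_rot: [3.14, 0.002, -3.09]
contact_force: [0.3, 0.3, 0.3]
opening: 0.6
grasp_force: 0.0
```

```bash
cat >> h.py <<'E'
def bar(im,c,box,z=84,thr=55):
    x0,y0,x1,y1=box
    m=(im.max(axis=2)[y0:y1,x0:x1]<thr).astype(np.uint8)
    k=max(cv2.findContours(m,0,1)[0],key=cv2.contourArea)
    w=cast(c,cv2.boxPoints(cv2.minAreaRect(k))+[x0,y0],z); e=max([w[1]-w[0],w[2]-w[1]],key=np.linalg.norm)
    print(w.mean(0).round(1),'len',np.linalg.norm(e).round(1),'ang',(np.degrees(np.arctan2(e[1],e[0]))+90)%180-90)
E
python3 - <<'E'
from h import *
im=r.grab_frame('top')[:,:,::-1]; c=r.get_calibration('top'); cv2.imwrite('pics/top1.png',im)
bar(im,c,(440,212,478,260)); bar(im,c,(455,288,500,338)); bar(im,c,(150,255,200,305))
move(500,328,190,43)
E
```

```text
[ 591.6 -267.6   84. ] len 59.6 ang -6.448490469470499
[ 429.1 -295.6   84. ] len 60.5 ang -22.25202129713209
[502.1 326.6  84. ] len 60.8 ang 40.117356973100414
t 8.0 pos [370.9 290.2 192. ] yaw -177.0 q6 -0.96 -> dp [-130.9   31.1    2. ] yaw -40.0 F [ 0.7 -0.4  0.7] open 0.596 gf 0.0
```

View pics/top1.png

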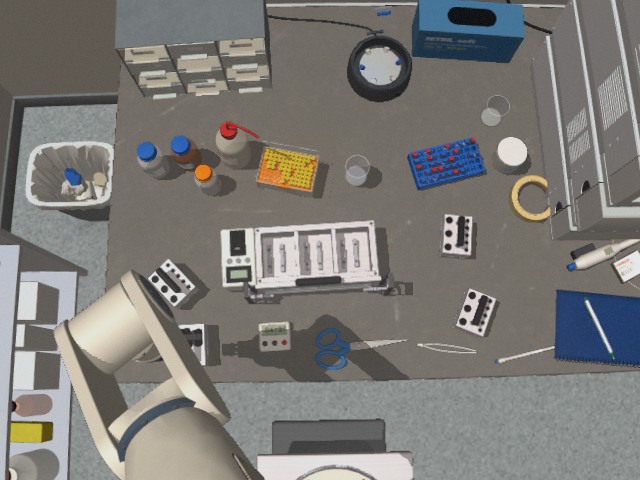

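The plain block stands on the bench at about (190,343) in the picture. The three drilled blocks haven't moved, and the guard and heater are unchanged.

carry_out --targets '[{"dp": [-22,5,0],"yaw": -6},{"dp": [-52,12,0],"yaw": -15},{"dp": [-85,20,0],"yaw": -24},{"dp": [-115,27,0],"yaw": -33},{"dp": [-131,31,2],"yaw": -40},{"dp": [-131,31,2],"yaw": -40},{"dp": [-131,31,2],"yaw": -40},{"dp": [-131,31,2],"yaw": -40}]'

```text
clock: 9.0
eef_pos: [498.6, 327.2, 188.1]
tcp_rot: [3.141, -0.001, -2.393]
contact_force: [0.5, 0.6, 0.3]
opening: 0.603
grasp_force: 0.0
```

```bash
cat >> h.py <<'E'
def wbar(P,z,name=None):
    """dark bar near world (x,y) at bar-top height z in the wrist view"""
    c=r.get_calibration('wrist'); im=r.grab_frame('wrist')[:,:,::-1]
    if name: cv2.imwrite(name,im)
    u=proj(c,[[P[0],P[1],z]])[0]
    m=(im.max(axis=2)<70).astype(np.uint8)
    n,l,st,ce=cv2.connectedComponentsWithStats(m)
    ok=[i for i in range(1,n) if 500<st[i,4]<12000]
    i=min(ok,key=lambda i:np.hypot(*(ce[i]-u))); print('expected',u.round(),'found',ce[i].round(),'area',st[i,4])
    ys,xs=np.nonzero(l==i)
    rc=cv2.minAreaRect(np.c_[xs,ys].astype(np.float32)); w=cast(c,cv2.boxPoints(rc),z)
    e=max([w[1]-w[0],w[2]-w[1]],key=np.linalg.norm)
    print(w.mean(0).round(1),'size',np.linalg.norm(w[1]-w[0]).round(1),np.linalg.norm(w[2]-w[1]).round(1),'ang',round((np.degrees(np.arctan2(e[1],e[0]))+90)%180-90,1))
    return w.mean(0)
E
python3 - <<'E'
from h import *
w=wbar((502,328),84,'pics/w2.png')
move(w[0],w[1],70,43)
E
```

```text
expected [319. 247.] found [324. 247.] area 1849
[500.2 331.2  84. ] size 12.5 62.9 ang 45.0
t 9.1 pos [498.8 327.3 188.3] yaw -137.1 q6 -1.74 -> dp [ -3.7   1.9 118.3] yaw -0.1 F [-0.2 -0.4 -0.3] open 0.6 gf 0.0
```

View pics/w2.png

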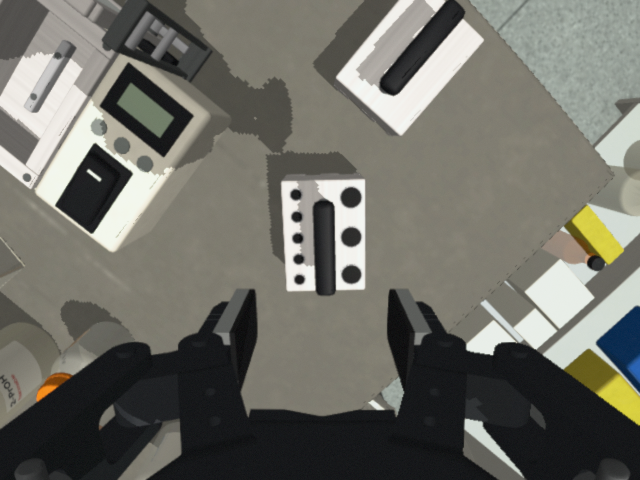

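carry_out --targets '[{"dp": [-3,1.5,35],"yaw": -1},{"dp": [-3,1.5,75],"yaw": -1},{"dp": [-3,1.5,105],"yaw": -1},{"dp": [-3,1.5,117],"yaw": -1},{"dp": [-3,1.5,117],"yaw": -1},{"dp": [-3,1.5,117],"yaw": -1}]'

```text
clock: 9.8
eef_pos: [501.4, 331.1, 72.6]
tcp_rot: [-3.141, 0.002, -2.374]
contact_force: [0.5, 0.5, 0.2]
opening: 0.6
grasp_force: 0.0
```

carry_out --targets '[{"dp": [0,0,0],"yaw": 0},{"dp": [0,0,0],"yaw": 0},{"dp": [0,0,0],"yaw": 0},{"dp": [0,0,0],"yaw": 0},{"dp": [0,0,0],"yaw": 0}]' --fingers -1 --grip_force 60

```text
clock: 10.42
eef_pos: [500.9, 331.0, 72.1]
tcp_rot: [3.141, 0.001, -2.374]
contact_force: [-2.6, 1.6, 7.2]
opening: 0.148
grasp_force: 59.1
```

carry_out --targets '[{"dp": [0,0,-12],"yaw": 0},{"dp": [0,0,-35],"yaw": 0},{"dp": [0,0,-65],"yaw": 0},{"dp": [0,0,-95],"yaw": 0},{"dp": [0,0,-125],"yaw": 0},{"dp": [0,0,-145],"yaw": 0},{"dp": [0,0,-155],"yaw": 0},{"dp": [0,0,-155],"yaw": 0}]'

```text
clock: 11.42
eef_pos: [500.7, 330.5, 226.6]
tcp_rot: [-3.141, 0.001, -2.374]
contact_force: [0.2, 0.2, -5.0]
opening: 0.146
grasp_force: 59.0
```

```bash
python3 - <<'E'
from h import *
a=np.radians(3); ex=np.array([np.cos(a),np.sin(a)]); ey=np.array([-ex[1],ex[0]])
for n,y in (('b0',79.5),('b1',.7),('b2',-75.7)): print(n,(np.array([556.5,31.8])+y*ey).round(1))
t=np.array([556.5,31.8])+79.5*ey
move(t[0],t[1],170,3)
E
```

```text
b0 [552.3 111.2]
b1 [556.5  32.5]
b2 [560.5 -43.8]
t 11.4 pos [500.7 330.5 226.6] yaw -136.0 q6 -1.76 -> dp [ 115.1 -193.7   56.6] yaw 41.0 F [ 0.2  0.2 -5. ] open 0.146 gf 59.0
```

carry_out --targets '[{"dp": [8,-12,0],"yaw": 2},{"dp": [22,-36,0],"yaw": 8},{"dp": [38,-64,0],"yaw": 15},{"dp": [54,-92,0],"yaw": 22},{"dp": [70,-120,0],"yaw": 28},{"dp": [88,-150,5],"yaw": 34},{"dp": [104,-176,20],"yaw": 38},{"dp": [112,-190,40],"yaw": 40},{"dp": [115,-194,57],"yaw": 41},{"dp": [115,-194,65],"yaw": 41},{"dp": [115,-194,67],"yaw": 41},{"dp": [115,-194,67],"yaw": 41}]'

```text
clock: 12.92
eef_pos: [552.8, 111.7, 159.6]
tcp_rot: [3.141, 0.0, -3.089]
contact_force: [-0.3, 0.1, -3.8]
opening: 0.144
grasp_force: 58.9
```

```bash
python3 - <<'E'
from h import *
move(552.3,111.2,97,3)
c=r.get_calibration('wrist'); im=r.grab_frame('wrist')[:,:,::-1]; cv2.imwrite('pics/w3.png',im)
move(552.3,111.2,97,3)
E
```

```text
t 12.9 pos [552.8 111.7 159.6] yaw -177.0 q6 -1.43 -> dp [ 0.5 -0.5 62.6] yaw 0.0 F [-0.3  0.1 -3.8] open 0.144 gf 58.9
t 13.0 pos [552.9 111.7 159.8] yaw -177.0 q6 -1.43 -> dp [ 0.6 -0.5 62.8] yaw 0.0 F [-0.   0.5 -3.4] open 0.147 gf 58.9
```

View pics/w3.png

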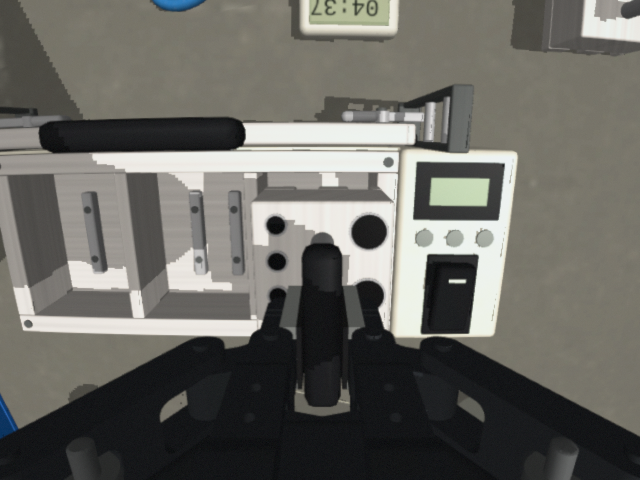

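The block hangs above the control-box well. Heater screws are at (388,162) and (28,323), and the middle-well rails are at (197,233) and (236,233).

```bash
python3 - <<'E'
from h import *
c=r.get_calibration('wrist')
s=cast(c,[(388,162),(28,323)],70)[:,:2]; o=s.mean(0); d=s[0]-s[1]
yaw=np.arctan2(d[1],d[0])-np.arctan2(118,-53); print(o.round(1),np.degrees(yaw)%360)
ex=np.array([np.cos(yaw),np.sin(yaw)]); ey=np.array([-ex[1],ex[0]])
P=cast(c,[(197,233),(236,233)],34)[:,:2]; print(((P-o)@ey).round(1),((P-o)@ex).round(1))
for y in (79.5,.7,-75.7): print((o+y*ey).round(1))
# held block: top corners at TCP z-72+48
z=r.sense()['eef_pos'][2]-24
B=cast(c,[(252,202),(391,202)],z)[:,:2]; print('blk front corners heater', ((B-o)@ex).round(1),((B-o)@ey).round(1))
E
```

```text
[557.3  31.8] 2.6667924592885828
[-6.6 20.8] [-1.1 -1.3]
[553.6 111.2]
[557.3  32.5]
[560.8 -43.8]
blk front corners heater [-40.5 -40.9] [ 51.  108.4]
```

carry_out --targets '[{"dp": [0.5,-0.3,15],"yaw": 0},{"dp": [0.5,-0.3,30],"yaw": 0},{"dp": [0.5,-0.3,42],"yaw": 0},{"dp": [0.5,-0.3,50],"yaw": 0},{"dp": [0.5,-0.3,54],"yaw": 0},{"dp": [0.5,-0.3,57],"yaw": 0},{"dp": [0.5,-0.3,59],"yaw": 0},{"dp": [0.5,-0.3,59],"yaw": 0}]'

```text
clock: 13.98
eef_pos: [552.2, 110.8, 100.4]
tcp_rot: [3.142, 0.0, -3.09]
contact_force: [0.7, -0.6, -3.7]
opening: 0.148
grasp_force: 59.0
```

carry_out --targets '[{"dp": [0,0,2],"yaw": 0},{"dp": [0,0,3.5],"yaw": 0},{"dp": [0,0,4.5],"yaw": 0},{"dp": [0,0,4.5],"yaw": 0}]'

```text
clock: 14.48
eef_pos: [552.1, 111.1, 97.0]
tcp_rot: [3.141, 0.0, -3.09]
contact_force: [-5.8, 1.1, 9.9]
opening: 0.148
grasp_force: 60.9
```

carry_out --targets '[{"dp": [0,0,0],"yaw": 0},{"dp": [0,0,0],"yaw": 0},{"dp": [0,0,0],"yaw": 0},{"dp": [0,0,0],"yaw": 0}]' --fingers 0.0

```text
clock: 14.98
eef_pos: [552.1, 110.7, 95.7]
tcp_rot: [-3.142, -0.0, -3.09]
contact_force: [0.4, -0.1, 0.9]
opening: 0.499
grasp_force: 0.0
```

carry_out --targets '[{"dp": [0,0,-20],"yaw": 0},{"dp": [0,0,-50],"yaw": 0},{"dp": [0,0,-85],"yaw": 0},{"dp": [0,0,-100],"yaw": 0},{"dp": [0,0,-100],"yaw": 0}]'

```text
clock: 15.6
eef_pos: [552.6, 110.8, 196.3]
tcp_rot: [3.141, 0.002, -3.09]
contact_force: [0.2, 1.0, -1.6]
opening: 0.503
grasp_force: 0.0
```

```bash
python3 - <<'E'
from h import *
im=r.grab_frame('top')[:,:,::-1]; c=r.get_calibration('top'); cv2.imwrite('pics/top2.png',im)
bar(im,c,(440,212,478,260)); bar(im,c,(455,288,500,338))
w=wbar((553,111),109)
move(591.6,-266,190,-6.4)
E
```

```text
[ 592.5 -267.9   84. ] len 61.6 ang -6.339539328261125
[ 428.7 -295.6   84. ] len 61.2 ang -22.980668851624287
expected [322. 253.] found [323. 249.] area 2169
[551.4 111.2 109. ] size 12.0 62.5 ang 3.4
t 15.7 pos [551.5 110.6 194.6] yaw -177.0 q6 -1.43 -> dp [ -20.5 -378.2    4.6] yaw 9.4 F [ 0.2  0.6 -1. ] open 0.498 gf 0.0
```

carry_out --targets '[{"dp": [-1,-15,0],"yaw": 1},{"dp": [-4,-50,0],"yaw": 2},{"dp": [-6,-95,0],"yaw": 3},{"dp": [-8,-140,0],"yaw": 4},{"dp": [-10,-185,0],"yaw": 5},{"dp": [-12,-230,0],"yaw": 6},{"dp": [-15,-275,0],"yaw": 7},{"dp": [-18,-320,0],"yaw": 8},{"dp": [-20,-355,2],"yaw": 9},{"dp": [-20,-378,4],"yaw": 9.4},{"dp": [-20,-378,4],"yaw": 9.4},{"dp": [-20,-378,4],"yaw": 9.4}]'

```text
clock: 17.2
eef_pos: [591.3, -264.9, 191.3]
tcp_rot: [3.141, -0.001, 3.03]
contact_force: [-0.1, 1.0, -0.5]
opening: 0.5
grasp_force: 0.0
```

carry_out --targets '[{"dp": [0,0,0],"yaw": 0},{"dp": [0,0,0],"yaw": 0}]' --fingers 0.2

```text
clock: 17.45
eef_pos: [591.9, -264.8, 192.0]
tcp_rot: [3.142, 0.0, 3.031]
contact_force: [0.2, -0.5, 0.8]
opening: 0.598
grasp_force: 0.0
```

```bash
python3 - <<'E'
from h import *
w=wbar((592,-267),84,'pics/w4.png')
move(w[0],w[1],72,-6.4)
E
```

```text
expected [318. 242.] found [318. 241.] area 1780
[ 592.7 -267.4   84. ] size 12.5 62.5 ang -6.1
t 17.5 pos [ 591.9 -265.   192. ] yaw 173.6 q6 -1.88 -> dp [ -1.1  -2.3 120. ] yaw 0.0 F [ 0.2 -0.4  0.6] open 0.601 gf 0.0
```

carry_out --targets '[{"dp": [-1,-2.2,35],"yaw": 0},{"dp": [-1,-2.2,75],"yaw": 0},{"dp": [-1,-2.2,105],"yaw": 0},{"dp": [-1,-2.2,119],"yaw": 0},{"dp": [-1,-2.2,120],"yaw": 0},{"dp": [-1,-2.2,120],"yaw": 0}]'

```text
clock: 18.25
eef_pos: [593.3, -268.3, 73.0]
tcp_rot: [-3.141, 0.002, 3.03]
contact_force: [-0.8, -0.8, -0.2]
opening: 0.599
grasp_force: 0.0
```

carry_out --targets '[{"dp": [0,0,0],"yaw": 0},{"dp": [0,0,0],"yaw": 0},{"dp": [0,0,0],"yaw": 0},{"dp": [0,0,0],"yaw": 0},{"dp": [0,0,0],"yaw": 0}]' --fingers -1 --grip_force 60

```text
clock: 18.88
eef_pos: [592.9, -267.8, 72.7]
tcp_rot: [3.141, 0.001, 3.029]
contact_force: [-1.2, 3.7, 7.3]
opening: 0.145
grasp_force: 59.1
```

carry_out --targets '[{"dp": [0,0,-12],"yaw": 0},{"dp": [0,0,-35],"yaw": 0},{"dp": [0,0,-65],"yaw": 0},{"dp": [0,0,-95],"yaw": 0},{"dp": [0,0,-125],"yaw": 0},{"dp": [0,0,-145],"yaw": 0},{"dp": [0,0,-155],"yaw": 0},{"dp": [0,0,-155],"yaw": 0}]'

```text
clock: 19.88
eef_pos: [592.5, -268.0, 226.8]
tcp_rot: [-3.141, 0.0, 3.029]
contact_force: [0.6, 1.5, -5.2]
opening: 0.147
grasp_force: 59.1
```

```bash
python3 - <<'E'
from h import *
move(560.3,-44.2,160,3)
E
```

```text
t 19.9 pos [ 592.5 -268.   226.8] yaw 173.6 q6 -1.89 -> dp [ 57.  218.8  66.8] yaw -9.4 F [ 0.6  1.5 -5.2] open 0.147 gf 59.1
```

carry_out --targets '[{"dp": [3,12,0],"yaw": -1},{"dp": [10,38,0],"yaw": -2},{"dp": [18,70,0],"yaw": -3.5},{"dp": [27,105,0],"yaw": -5},{"dp": [36,140,0],"yaw": -6.5},{"dp": [45,175,5],"yaw": -8},{"dp": [52,200,20],"yaw": -9},{"dp": [56,215,40],"yaw": -9.4},{"dp": [57,219,57],"yaw": -9.4},{"dp": [57,219,67],"yaw": -9.4},{"dp": [57,219,67],"yaw": -9.4},{"dp": [57,219,67],"yaw": -9.4}]'

```text
clock: 21.38
eef_pos: [560.8, -44.5, 160.3]
tcp_rot: [-3.141, 0.001, -3.09]
contact_force: [0.8, 0.1, -4.8]
opening: 0.149
grasp_force: 59.0
```

```bash
python3 - <<'E'
from h import *
move(560.1,-43.9,98,3)
E
```

```text
t 21.4 pos [560.8 -44.5 160.3] yaw -177.1 q6 -1.7 -> dp [ 0.7  0.6 62.3] yaw -0.1 F [ 0.8  0.1 -4.8] open 0.149 gf 59.0
```

carry_out --targets '[{"dp": [0.5,0.5,15],"yaw": 0},{"dp": [0.5,0.5,30],"yaw": 0},{"dp": [0.5,0.5,42],"yaw": 0},{"dp": [0.5,0.5,50],"yaw": 0},{"dp": [0.5,0.5,54],"yaw": 0},{"dp": [0.5,0.5,57],"yaw": 0},{"dp": [0.5,0.5,59],"yaw": 0},{"dp": [0.5,0.5,59],"yaw": 0}]'

```text
clock: 22.38
eef_pos: [559.9, -43.5, 100.9]
tcp_rot: [-3.142, 0.0, -3.09]
contact_force: [-0.5, 0.1, -5.3]
opening: 0.152
grasp_force: 59.0
```

Again clear of the rail tops, so the block is over the rails.

carry_out --targets '[{"dp": [0,0,2],"yaw": 0},{"dp": [0,0,3.5],"yaw": 0},{"dp": [0,0,4.5],"yaw": 0},{"dp": [0,0,4.5],"yaw": 0}]'

```text
clock: 22.88
eef_pos: [559.9, -43.1, 97.6]
tcp_rot: [3.141, 0.0, -3.09]
contact_force: [-5.0, 3.9, 10.3]
opening: 0.144
grasp_force: 61.1
```

carry_out --targets '[{"dp": [0,0,0],"yaw": 0},{"dp": [0,0,0],"yaw": 0},{"dp": [0,0,0],"yaw": 0},{"dp": [0,0,0],"yaw": 0}]' --fingers 0.0

```text
clock: 23.38
eef_pos: [559.8, -43.5, 96.2]
tcp_rot: [-3.142, 0.0, -3.09]
contact_force: [-0.1, -0.6, -0.4]
opening: 0.499
grasp_force: 0.0
```

carry_out --targets '[{"dp": [0,0,-20],"yaw": 0},{"dp": [0,0,-50],"yaw": 0},{"dp": [0,0,-85],"yaw": 0},{"dp": [0,0,-95],"yaw": 0},{"dp": [0,0,-95],"yaw": 0},{"dp": [0,0,-95],"yaw": 0}]'

```text
clock: 24.12
eef_pos: [559.0, -43.4, 190.0]
tcp_rot: [3.141, -0.002, -3.09]
contact_force: [-0.2, 0.9, -0.0]
opening: 0.496
grasp_force: 0.0
```

```bash
python3 - <<'E'
from h import *
im=r.grab_frame('top')[:,:,::-1]; c=r.get_calibration('top'); cv2.imwrite('pics/top3.png',im)
bar(im,c,(440,275,515,350))
w=wbar((560,-44),109,'pics/w5.png')
move(428.7,-294.5,190,-22.8)
E
```

```text
[ 429.1 -295.6   84. ] len 62.0 ang -23.769375086674458
expected [321. 256.] found [323. 253.] area 2252
[559.2 -42.6 109. ] size 62.5 12.3 ang 2.6
t 24.2 pos [559.  -43.4 190. ] yaw -177.0 q6 -1.7 -> dp [ 143.2 -243.9   -0. ] yaw 25.8 F [-0.2 -0.3 -0.8] open 0.5 gf 0.0
```

carry_out --targets '[{"dp": [6,-10,0],"yaw": 1},{"dp": [22,-37,0],"yaw": 4},{"dp": [44,-75,0],"yaw": 8},{"dp": [66,-113,0],"yaw": 12},{"dp": [88,-151,0],"yaw": 16},{"dp": [110,-189,0],"yaw": 20},{"dp": [130,-222,0],"yaw": 24},{"dp": [143,-244,0],"yaw": 26},{"dp": [143,-244,0],"yaw": 26},{"dp": [143,-244,0],"yaw": 26},{"dp": [143,-244,0],"yaw": 26},{"dp": [143,-244,0],"yaw": 26}]' --fingers 0.2

```text
clock: 25.72
eef_pos: [430.0, -294.0, 191.2]
tcp_rot: [3.142, -0.0, 2.741]
contact_force: [-0.8, 0.2, -0.2]
opening: 0.599
grasp_force: 0.0
```

```bash
python3 - <<'E'
from h import *
w=wbar((429,-294.5),84,'pics/w6.png')
move(w[0],w[1],72.5,-22.8)
E
```

```text
expected [321. 241.] found [319. 238.] area 1811
[ 428.4 -295.    84. ] size 11.9 62.1 ang -22.7
t 25.8 pos [ 429.9 -294.1  191.3] yaw 157.0 q6 -1.77 -> dp [  1.1  -1.5 118.8] yaw -0.2 F [-0.2  0.2 -0.3] open 0.598 gf 0.0
```

carry_out --targets '[{"dp": [1,-1.5,35],"yaw": 0},{"dp": [1,-1.5,75],"yaw": 0},{"dp": [1,-1.5,105],"yaw": 0},{"dp": [1,-1.5,118],"yaw": 0},{"dp": [1,-1.5,119],"yaw": 0},{"dp": [1,-1.5,119],"yaw": 0}]'

```text
clock: 26.52
eef_pos: [428.9, -295.9, 73.2]
tcp_rot: [-3.141, 0.001, 2.74]
contact_force: [-0.6, 0.3, -0.5]
opening: 0.597
grasp_force: 0.0
```

carry_out --targets '[{"dp": [0,0,0],"yaw": 0},{"dp": [0,0,0],"yaw": 0},{"dp": [0,0,0],"yaw": 0},{"dp": [0,0,0],"yaw": 0},{"dp": [0,0,0],"yaw": 0}]' --fingers -1 --grip_force 60

```text
clock: 27.15
eef_pos: [428.7, -295.6, 73.0]
tcp_rot: [3.141, 0.001, 2.74]
contact_force: [0.8, 4.2, 5.7]
opening: 0.149
grasp_force: 58.9
```

carry_out --targets '[{"dp": [0,0,-12],"yaw": 0},{"dp": [0,0,-35],"yaw": 0},{"dp": [0,0,-65],"yaw": 0},{"dp": [0,0,-95],"yaw": 0},{"dp": [0,0,-125],"yaw": 0},{"dp": [0,0,-150],"yaw": 0},{"dp": [0,0,-165],"yaw": 0},{"dp": [0,0,-165],"yaw": 0}]'

```text
clock: 28.15
eef_pos: [428.4, -295.8, 238.1]
tcp_rot: [-3.141, 0.002, 2.74]
contact_force: [-0.2, 0.8, -4.9]
opening: 0.149
grasp_force: 59.2
```

```bash
python3 - <<'E'
from h import *
move(556.1,33,175,3)
E
```

```text
t 28.1 pos [ 428.4 -295.8  238.1] yaw 157.0 q6 -1.78 -> dp [ 11.1 352.6  63.1] yaw -26.0 F [-0.2  0.8 -4.9] open 0.149 gf 59.2
```

carry_out --targets '[{"dp": [0,10,0],"yaw": -1},{"dp": [1,38,0],"yaw": -3},{"dp": [2,78,0],"yaw": -6},{"dp": [4,120,0],"yaw": -9},{"dp": [5,162,0],"yaw": -12},{"dp": [6,204,0],"yaw": -15},{"dp": [8,246,0],"yaw": -18},{"dp": [9,288,0],"yaw": -21},{"dp": [10,325,0],"yaw": -24},{"dp": [11,348,5],"yaw": -26},{"dp": [11,353,15],"yaw": -26},{"dp": [11,353,25],"yaw": -26}]'

```text
clock: 29.65
eef_pos: [555.3, 33.7, 210.7]
tcp_rot: [-3.141, -0.002, -3.089]
contact_force: [0.7, -0.2, -4.0]
opening: 0.151
grasp_force: 59.2
```

carry_out --targets '[{"dp": [0,0,15],"yaw": 0},{"dp": [0,0,30],"yaw": 0},{"dp": [0,0,40],"yaw": 0},{"dp": [0,0,45],"yaw": 0},{"dp": [0,0,45],"yaw": 0},{"dp": [0,0,45],"yaw": 0}]'

```text
clock: 30.4
eef_pos: [556.4, 33.6, 167.7]
tcp_rot: [-3.142, 0.001, -3.09]
contact_force: [0.8, 0.3, -3.9]
opening: 0.147
grasp_force: 59.2
```

```bash
python3 - <<'E'
from h import *
move(556.1,33,98,3)
E
```

```text
t 30.4 pos [556.4  33.6 167.7] yaw -177.0 q6 -1.57 -> dp [ 0.4 -0.6 69.7] yaw -0.0 F [ 0.8  0.3 -3.9] open 0.147 gf 59.2
```

carry_out --targets '[{"dp": [0.4,-0.6,18],"yaw": 0},{"dp": [0.4,-0.6,36],"yaw": 0},{"dp": [0.4,-0.6,50],"yaw": 0},{"dp": [0.4,-0.6,58],"yaw": 0},{"dp": [0.4,-0.6,62],"yaw": 0},{"dp": [0.4,-0.6,65],"yaw": 0},{"dp": [0.4,-0.6,66],"yaw": 0},{"dp": [0.4,-0.6,66],"yaw": 0}]'

```text
clock: 31.4
eef_pos: [555.9, 33.0, 101.6]
tcp_rot: [-3.142, 0.0, -3.09]
contact_force: [-0.5, -0.7, -4.5]
opening: 0.145
grasp_force: 59.1
```

carry_out --targets '[{"dp": [0,0,2],"yaw": 0},{"dp": [0,0,3.5],"yaw": 0},{"dp": [0,0,4.5],"yaw": 0},{"dp": [0,0,4.5],"yaw": 0}]'

```text
clock: 31.9
eef_pos: [555.8, 33.4, 97.9]
tcp_rot: [3.141, 0.0, -3.09]
contact_force: [-4.6, 2.4, 10.1]
opening: 0.145
grasp_force: 61.1
```

carry_out --targets '[{"dp": [0,0,0],"yaw": 0},{"dp": [0,0,0],"yaw": 0},{"dp": [0,0,0],"yaw": 0},{"dp": [0,0,0],"yaw": 0}]' --fingers 0.0

```text
clock: 32.4
eef_pos: [555.8, 32.9, 96.7]
tcp_rot: [-3.142, -0.0, -3.09]
contact_force: [0.3, -0.6, 0.4]
opening: 0.503
grasp_force: 0.0
```

carry_out --targets '[{"dp": [0,0,-20],"yaw": 0},{"dp": [0,0,-50],"yaw": 0},{"dp": [0,0,-90],"yaw": 0},{"dp": [0,0,-130],"yaw": 0},{"dp": [0,0,-130],"yaw": 0},{"dp": [0,0,-130],"yaw": 0},{"dp": [0,0,-130],"yaw": 0}]'

```text
clock: 33.28
eef_pos: [554.9, 32.9, 225.5]
tcp_rot: [-3.142, -0.002, -3.09]
contact_force: [0.3, 0.8, 0.9]
opening: 0.498
grasp_force: 0.0
```

```bash
python3 - <<'E'
from h import *
cv2.imwrite('pics/w7.png',r.grab_frame('wrist')[:,:,::-1])
g=np.array([556.8,31.8])-68*np.array([np.cos(.0515),np.sin(.0515)]); print(g)
move(g[0],g[1],190,93)
E
```

```text
[488.89015657  28.29954782]
t 33.3 pos [555.   32.9 225.5] yaw -177.0 q6 -1.57 -> dp [66.3 -1.2 35.5] yaw 90.0 F [-0.2  0.1 -0.8] open 0.5 gf 0.0
```

View pics/w7.png

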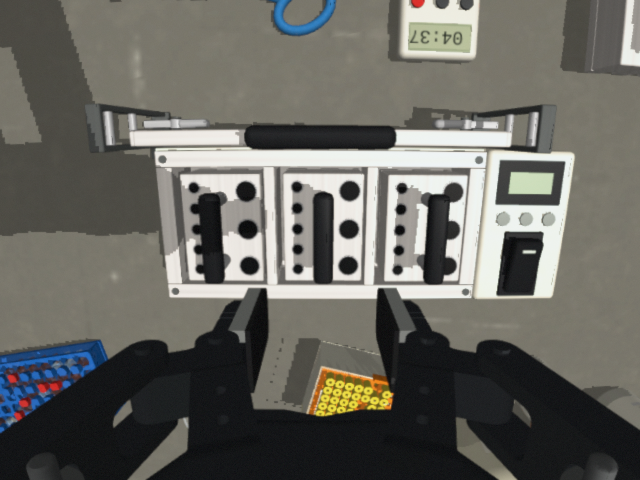

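All three drilled blocks sit home with their large holes toward the control box. The guard grip is at about (322,137). Next I'll turn the tool and take hold of it.

carry_out --targets '[{"dp": [4,0,0],"yaw": 5},{"dp": [15,0,2],"yaw": 14},{"dp": [28,0,5],"yaw": 23},{"dp": [40,0,10],"yaw": 32},{"dp": [52,0,15],"yaw": 41},{"dp": [60,-1,20],"yaw": 50},{"dp": [65,-1,28],"yaw": 59},{"dp": [66,-1,35],"yaw": 68},{"dp": [66,-1,35],"yaw": 77},{"dp": [66,-1,35],"yaw": 85},{"dp": [66,-1,35],"yaw": 90},{"dp": [66,-1,35],"yaw": 90}]' --fingers -0.3

```text
clock: 34.83
eef_pos: [489.4, 28.5, 191.1]
tcp_rot: [-3.14, 0.0, 1.623]
contact_force: [-0.2, 0.5, 1.2]
opening: 0.346
grasp_force: 0.0
```

carry_out --targets '[{"dp": [0,0,0],"yaw": 0},{"dp": [0,0,0],"yaw": 0},{"dp": [0,0,0],"yaw": 0}]'

```text
clock: 35.2
eef_pos: [489.8, 28.6, 191.8]
tcp_rot: [-3.142, 0.0, 1.623]
contact_force: [0.4, 0.3, -0.4]
opening: 0.347
grasp_force: 0.0
```

```bash
python3 - <<'E'
from h import *
move(488.9,28.3,109,93)
cv2.imwrite('pics/w8.png',r.grab_frame('wrist')[:,:,::-1])
c=r.get_calibration('wrist'); print(proj(c,[[488.9,28.3,129]]))
E
```

```text
t 35.2 pos [489.8  28.6 191.8] yaw 93.0 q6 0.0 -> dp [-0.2 -0.9 82.8] yaw 0.0 F [ 0.4  0.3 -0.4] open 0.347 gf 0.0
[[320.71042123 263.46983387]]
```

View pics/w8.png

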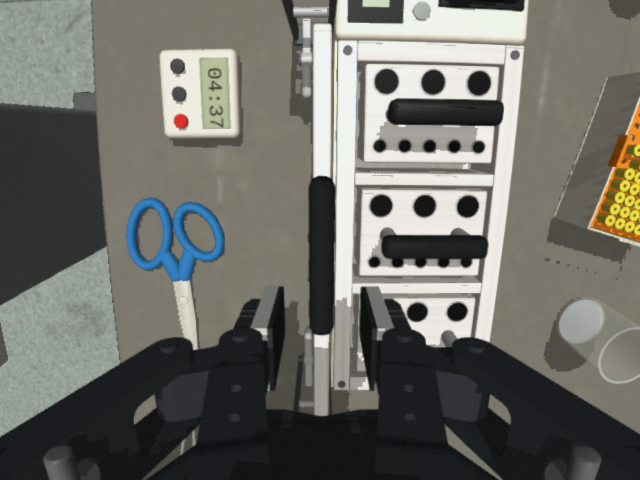

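The grip bar runs from (321,178) to (321,334), centred between the fingers. Descending.

carry_out --targets '[{"dp": [0,-0.4,25],"yaw": 0},{"dp": [0,-0.4,45],"yaw": 0},{"dp": [0,-0.4,62],"yaw": 0},{"dp": [0,-0.4,74],"yaw": 0},{"dp": [0,-0.4,82],"yaw": 0},{"dp": [0,-0.4,82],"yaw": 0}]'

```text
clock: 36.0
eef_pos: [489.3, 28.5, 109.5]
tcp_rot: [-3.141, 0.0, 1.623]
contact_force: [-0.1, 0.2, 0.2]
opening: 0.347
grasp_force: 0.0
```

carry_out --targets '[{"dp": [0,0,0],"yaw": 0},{"dp": [0,0,0],"yaw": 0},{"dp": [0,0,0],"yaw": 0},{"dp": [0,0,0],"yaw": 0}]' --fingers -1 --grip_force 80

```text
clock: 36.5
eef_pos: [489.6, 28.5, 110.4]
tcp_rot: [3.141, -0.0, 1.623]
contact_force: [-2.5, -0.4, 6.1]
opening: 0.152
grasp_force: 79.1
```

Gripped on the bar. Lifting the guard by about 87 mm.

carry_out --targets '[{"dp": [0,0,-6],"yaw": 0},{"dp": [0,0,-14],"yaw": 0},{"dp": [0,0,-23],"yaw": 0},{"dp": [0,0,-32],"yaw": 0},{"dp": [0,0,-41],"yaw": 0},{"dp": [0,0,-50],"yaw": 0},{"dp": [0,0,-59],"yaw": 0},{"dp": [0,0,-68],"yaw": 0},{"dp": [0,0,-76],"yaw": 0},{"dp": [0,0,-82],"yaw": 0},{"dp": [0,0,-86],"yaw": 0},{"dp": [0,0,-87],"yaw": 0}]'

```text
clock: 38.0
eef_pos: [489.6, 28.5, 197.0]
tcp_rot: [3.141, 0.0, 1.623]
contact_force: [3.7, -0.1, -4.9]
opening: 0.142
grasp_force: 79.1
```

carry_out --targets '[{"dp": [0,0,0],"yaw": 0},{"dp": [0,0,0],"yaw": 0},{"dp": [0,0,0],"yaw": 0}]'

```text
clock: 38.38
eef_pos: [489.6, 28.5, 196.7]
tcp_rot: [3.141, -0.0, 1.623]
contact_force: [4.6, 0.3, -4.9]
opening: 0.146
grasp_force: 79.1
```

```bash
python3 - <<'E'
from h import *
im=r.grab_frame('side')[:,:,::-1]; cv2.imwrite('pics/s9.png',im); cv2.imwrite('pics/s9z.png',cv2.resize(im[130:350,270:470],None,fx=3,fy=2.7,interpolation=2))
move(489,28,110,93)
E
```

```text
t 38.4 pos [489.6  28.5 196.7] yaw 93.0 q6 0.0 -> dp [-0.5 -0.6 86.7] yaw -0.0 F [ 3.8 -0.  -4.8] open 0.15 gf 79.1
```

View pics/s9z.png

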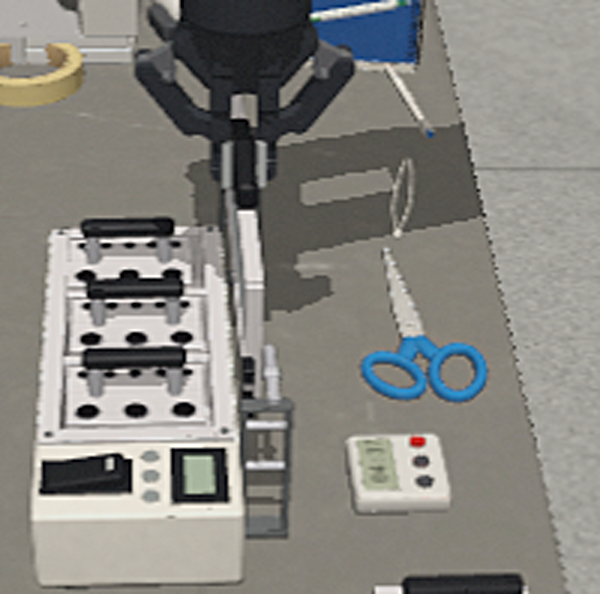

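The guard is up: the bar is held about 86 mm above its start position and all its weight is on the gripper. Lowering onto the rungs.

carry_out --targets '[{"dp": [0,0,4],"yaw": 0},{"dp": [0,0,8],"yaw": 0},{"dp": [0,0,12],"yaw": 0},{"dp": [0,0,15],"yaw": 0},{"dp": [0,0,17],"yaw": 0},{"dp": [0,0,17.5],"yaw": 0},{"dp": [0,0,17.5],"yaw": 0},{"dp": [0,0,17.5],"yaw": 0}]'

```text
clock: 39.42
eef_pos: [489.6, 28.5, 180.0]
tcp_rot: [3.141, 0.0, 1.623]
contact_force: [0.3, -0.2, 5.5]
opening: 0.146
grasp_force: 80.6
```

The force went from −4.9 N to +5.5 N at the expected height, so the guard hangs on the upper rungs. Releasing.

carry_out --targets '[{"dp": [0,0,0],"yaw": 0},{"dp": [0,0,0],"yaw": 0},{"dp": [0,0,0],"yaw": 0},{"dp": [0,0,0],"yaw": 0}]' --fingers -0.3

```text
clock: 39.92
eef_pos: [489.2, 28.5, 179.1]
tcp_rot: [-3.141, -0.0, 1.623]
contact_force: [0.1, -0.3, 0.8]
opening: 0.349
grasp_force: 0.0
```

carry_out --targets '[{"dp": [0,0,-8],"yaw": 0},{"dp": [0,0,-20],"yaw": 0},{"dp": [0,0,-40],"yaw": 0},{"dp": [0,0,-60],"yaw": 0},{"dp": [0,0,-70],"yaw": 0},{"dp": [0,0,-70],"yaw": 0}]'

```text
clock: 40.67
eef_pos: [489.9, 28.6, 250.2]
tcp_rot: [3.14, -0.0, 1.623]
contact_force: [-0.3, 0.1, 0.3]
opening: 0.353
grasp_force: 0.0
```

```bash
python3 - <<'E'
from h import *
a=.0515; ex=np.array([np.cos(a),np.sin(a)]); ey=np.array([-ex[1],ex[0]]); o=np.array([557,31.8])
# rocker corners from w7 picture (view taken at t 33.3, pose known): use plate estimate heater (3..50, 141..169)
t=o+15*ex+155.5*ey; print(t); move(t[0],t[1],150,3)
im=r.grab_frame('side')[:,:,::-1]; cv2.imwrite('pics/s10.png',cv2.resize(im[130:350,270:470],None,fx=3,fy=2.7,interpolation=2))
E
```

```text
[563.97540203 187.8659917 ]
t 40.7 pos [489.9  28.6 250.2] yaw 93.0 q6 0.0 -> dp [155.2  82.2 100.2] yaw 90.0 F [-0.3  0.1  0.3] open 0.353 gf 0.0
```

View pics/s10.png

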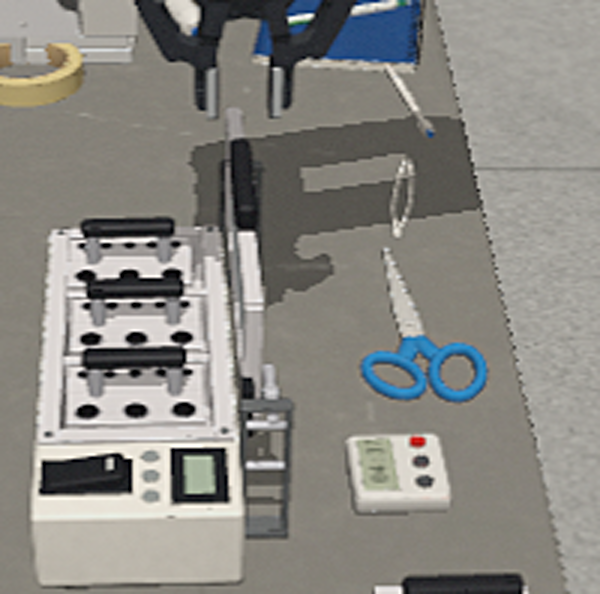

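The guard hangs high, clear of the open gripper. The rocker's half nearest the guard is still raised, so it's off. Next I'll go above the rocker with the gripper shut.

carry_out --targets '[{"dp": [10,5,0],"yaw": -6},{"dp": [30,15,0],"yaw": -14},{"dp": [55,27,0],"yaw": -23},{"dp": [80,39,0],"yaw": -32},{"dp": [105,52,0],"yaw": -41},{"dp": [130,64,0],"yaw": -50},{"dp": [150,73,0],"yaw": -59},{"dp": [155,76,10],"yaw": -68},{"dp": [155,76,30],"yaw": -77},{"dp": [155,76,55],"yaw": -85},{"dp": [155,76,80],"yaw": -90},{"dp": [155,76,90],"yaw": -90}]' --fingers -1 --grip_force 40

```text
clock: 42.22
eef_pos: [555.9, 186.8, 157.0]
tcp_rot: [-3.141, -0.004, -3.09]
contact_force: [-0.1, 0.2, -0.0]
opening: 0.004
grasp_force: 0.0
```

carry_out --targets '[{"dp": [0,0,0],"yaw": 0},{"dp": [0,0,0],"yaw": 0},{"dp": [0,0,0],"yaw": 0}]'

```text
clock: 42.6
eef_pos: [557.9, 187.5, 160.2]
tcp_rot: [3.141, 0.002, -3.09]
contact_force: [-0.1, 0.1, 0.5]
opening: -0.0
grasp_force: 0.0
```

```bash
python3 - <<'E'
from h import *
c=r.get_calibration('wrist'); im=r.grab_frame('wrist')[:,:,::-1]; cv2.imwrite('pics/w11.png',im)
p=r.sense()['eef_pos']; print(proj(c,[[p[0],p[1],82],[p[0]+11,p[1],82],[p[0]-11,p[1],82]]).round(0))
move(558,187.6,100,3)
E
```

```text
[[322. 255.]
 [321. 273.]
 [323. 236.]]
t 42.6 pos [557.8 187.4 160.1] yaw -177.0 q6 -1.3 -> dp [-0.3  0.2 60.1] yaw -0.0 F [-0.7  0.  -0.5] open 0.002 gf 0.0
```

View pics/w11.png

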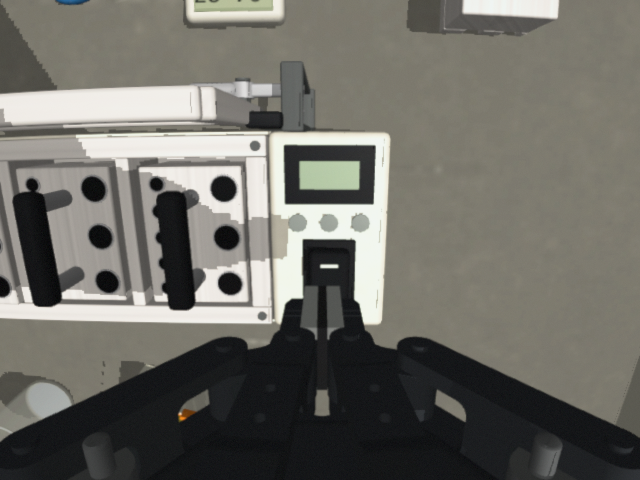

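The rocker plate spans columns 310–350 from row 248 and is centred near column 330, so I shift about 4.5 mm in +y and press down.

carry_out --targets '[{"dp": [0,4.5,15],"yaw": 0},{"dp": [0,4.5,35],"yaw": 0},{"dp": [0,4.5,52],"yaw": 0},{"dp": [0,4.5,62],"yaw": 0},{"dp": [0,4.5,67],"yaw": 0},{"dp": [0,4.5,70],"yaw": 0},{"dp": [0,4.5,72],"yaw": 0},{"dp": [0,4.5,72],"yaw": 0}]'

```text
clock: 43.65
eef_pos: [557.4, 191.8, 87.5]
tcp_rot: [3.141, 0.001, -3.09]
contact_force: [0.0, 0.1, 0.5]
opening: 0.001
grasp_force: 0.0
```

carry_out --targets '[{"dp": [0,0,1.5],"yaw": 0},{"dp": [0,0,2.5],"yaw": 0},{"dp": [0,0,2.5],"yaw": 0}]'

```text
clock: 44.02
eef_pos: [556.9, 191.8, 84.8]
tcp_rot: [3.142, -0.0, -3.09]
contact_force: [-2.2, 1.0, 1.4]
opening: -0.006
grasp_force: 1.4
```

carry_out --targets '[{"dp": [0,0,1],"yaw": 0},{"dp": [0,0,2],"yaw": 0},{"dp": [0,0,2],"yaw": 0}]'

```text
clock: 44.4
eef_pos: [557.0, 191.9, 84.1]
tcp_rot: [3.141, 0.0, -3.09]
contact_force: [-7.7, -1.0, 17.5]
opening: -0.0
grasp_force: 9.3
```

The force rose sharply at tip height 76 mm, which matches the end stop. Retracting to check.

carry_out --targets '[{"dp": [0,0,-10],"yaw": 0},{"dp": [0,0,-40],"yaw": 0},{"dp": [0,0,-90],"yaw": 0},{"dp": [0,0,-140],"yaw": 0},{"dp": [0,0,-160],"yaw": 0},{"dp": [0,30,-165],"yaw": 0},{"dp": [0,60,-165],"yaw": 0},{"dp": [0,60,-165],"yaw": 0},{"dp": [0,60,-165],"yaw": 0}]'

```text
clock: 45.52
eef_pos: [553.9, 251.2, 247.6]
tcp_rot: [-3.141, -0.0, -3.089]
contact_force: [0.1, -0.5, -0.4]
opening: 0.002
grasp_force: 0.0
```

```bash
python3 - <<'E'
from h import *
s=r.grab_frame('side')[:,:,::-1]; t=r.grab_frame('top')[:,:,::-1]
cv2.imwrite('pics/s12.png',s); cv2.imwrite('pics/t12.png',t)
a=cv2.resize(s[200:350,260:440],(480,400),interpolation=2)
b=cv2.imread('pics/side0.png'); b=cv2.resize(b[285:345,275:355],(320,240),interpolation=2)
d=cv2.resize(s[285:345,275:355],(320,240),interpolation=2)
cv2.imwrite('pics/f12.png',np.hstack([cv2.resize(a,(480,480)),np.vstack([b,d])]))
E
```

```text
(no output)
```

View pics/f12.png

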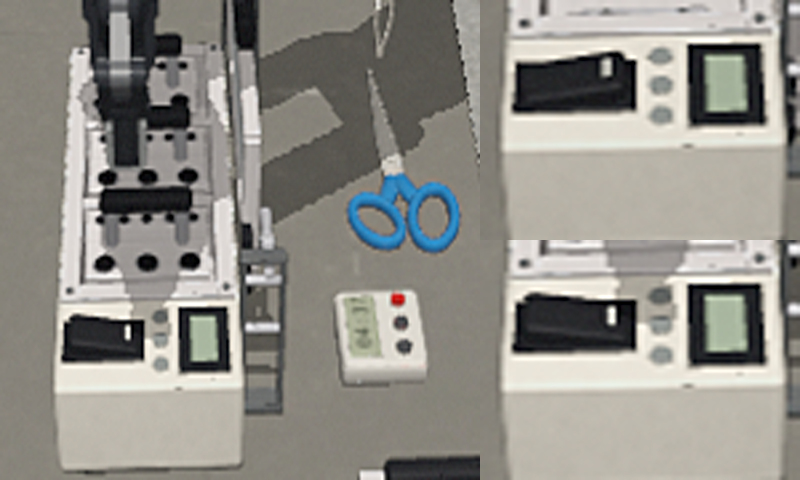

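The bottom-right crop shows the rocker tipped the opposite way from the start by the same amount, so it's fully on. The blocks are home and the guard is up, so I'm handing in.

```bash
python3 -c "
from rig import r
print(r.sign_off())"
```

```text
the job is handed in; nothing more can be done
None
```

I handed the job in at about 46 s: the plain block stands upright on the bench, all three drilled blocks are home with their large holes toward the control box, the guard hangs on the upper rungs, and the rocker was switched on last. The timer, bottle and beaker were not touched; I judged all of this from camera views and force readings, and the sign-off gave no result.

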